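Roll the solder reel up the loading rack into its seat

TASK

The solder reel stands on its rim at the foot of one lane of the two-lane loading rack. With the fingertips push it slowly up the sloping lane and over the crest, until it rests in the seat against the upright stop at the top; keep your fingers behind it on the slope so that it never runs free or rolls back, and do not squeeze, lift or carry it. Leave the roll of tape in the other lane and the tools on the bench where they are, and finish with the hand clear of everything.

Things in the scene. Friction and masses are not known exactly. Their poses are not given: they have to be found in the camera images.
- rack: Fixed two-lane reel loading rack, aluminium on a grey base plate 236 x 170 x 6 mm. Origin: centre of its underside, on the bench; x points level in the up-slope direction, y to the left looking up the slope, z up. Lanes run along x, centred at y = +50 and -50 mm, 42 mm wide inside, between side guides 6 mm thick that stand 12 mm above the lane floor.
- rack_foot (a point): Where the lane floors begin, midway between the lanes (x -100, z 12 mm in the rack's frame). From here the floors rise at 7 degrees over 155 mm to the crest. Just before it each lane has a foot lip, 6 mm thick, its top 24 mm above the bench.
- rack_crest (a point): Crest of the lane floors, midway between the lanes (x +55, z 31 mm in the rack's frame). Beyond it the floors fall at 5 degrees to the stop 45 mm on: the seat. A reel whose centre is pushed to x = +60 mm or more in the rack's frame rolls into the seat by itself and stays.
- rack_stop (a point): Top edge of the face of the upright end stops, midway between the lanes (x +100, z 66 mm in the rack's frame); each lane's stop plate is 6 mm thick. A reel resting against it has its centre at x = +72, z = 58 mm in the rack's frame.
- reel: Reel of solder wire, two smooth flanges, 56 mm diameter, 36 mm wide, 0.2 to 0.4 kg, standing on its rim at the foot of either lane, leaning on the lip, axle across the lane. Origin: its centre, on the axle, at the start about x = -76, z = 43 mm in the rack's frame. Its y axis is the axle; x and z turn as it rolls. It rolls freely, rests nowhere on the slope; 1 to 2 N move it up.
- tape: Roll of white tape, 52 mm in diameter and 18 mm wide, 40 g, standing on its rim at the foot of the other lane. To be left alone. Origin: its centre, on its axis, which is its y axis.
- cutters: Side cutters, 119 mm long, 36 mm wide, 11 mm high, lying on the bench nearer to the robot; to be left alone. Origin: centre of the underside.
- marker_black: Pen-shaped marker, 126 mm long, 13 mm thick, lying on the bench right of the rack; to be left alone. Origin: centre of the underside.
- tweezers: Straight tweezers, 123 mm long, 9 mm high, lying on the bench beyond the rack; to be left alone. Origin: centre of the underside.

How it is judged:
By the outcome, as a careful person would: the job done as asked, in the order asked, and still so for the second after the job is handed in, with the robot touching nothing.
It also fails if it takes over 40 s, if anything falls off the work surface, if the arm or the gripper's body presses on something with over 40 N, if the wrist force passes 120 N, or if a joint passes its speed limit or range.

ROBOT

A 6-joint arm with a two-finger parallel gripper is mounted at the origin on a cart in front of the work surface, level with it; the furniture and walls round the work are solid. World frame = base frame: x ahead of the robot, y to its left, z up, the work surface at z = 0. Lengths are in m, angles in rad, forces in N, time in s.
With the tool pointing down it reaches from about 0.375 to 0.9 m from the base axis. Payload 3.1 kg.
Tool frame: the origin (TCP) lies at the very end of the fingers, on their centre line; the grasp point (between the pads) lies 19 mm behind it; z points along the fingers, y is the direction in which the jaws open and shut (so a half turn about z gives the same grasp; the last joint's range is limited). The gripper opens to 87 mm and grips with 3 to 60 N. Pads are 19 mm wide; open, the fingers measure 117 mm over their backs; the gripper's body (75 mm by 190 mm) begins 51 mm behind the grasp point.
Start: joints at [0.996, 0.527, 1.433, -0, 1.181, -0.178], TCP at [0.242, 0.576, 0.223] pointing down, gripper open.
Joint ranges: [-3.08, 3.08], [-0.75, 2.2], [0.22, 2.44], [-1.43, 4.57], [0, 2.65], [-2.85, 2.85]. Speed limits (rad/s): [2.79, 2.79, 3.14, 3.14, 3.14, 3.14].

INTERFACE

Orientations are given as a unit quaternion [w, x, y, z].
In Python, from workcell import sensors, eyes, bot gives the robot as it stands.
- The arm moves only by the tool arm_command, never from a script. Its argument "commands" is a list of rows, each an object of numbers: "dx", "dy", "dz": the shift along the world's x, y, z in mm; "wx", "wy", "wz": the turn, a rotation vector about the world's x, y, z in rad; "grip": the closure, from -1 (fully open) to 1 (shut). In form: [{"dx": .., "dy": .., "dz": .., "wx": .., "wy": .., "wz": .., "grip": ..}, ...]. A call has 1 to 12 rows; each row is the pose to reach, as a shift and turn from the pose commanded when the call began; what a row does not reach only later rows make up. A row lasts 1/10 s, in which the tool goes at most 50 mm and 8.59 degrees, less where a joint would pass 70% of its speed; a pose out of reach is approached as far as the arm can. A call with a gripper value outside its range is refused whole. The fingers move at their own pace and stop on an object; "force" is the grip in N (left out, the last holds). Time passes only in rows, so rows that repeat a pose let the fingers close. It gives the time, the measured TCP pose, the force and the opening at its end, in the units of the state.
- sensors.get_state(): the state, without advancing time (a new reading comes with each control period).
- eyes.camera(name): name is "scene" or "top"; returns a dict with "frame" (400x640x3 uint8, red, green, blue), "intrinsics" (3x3 intrinsics, pixels), "R" (3x3) and "t" (3): a world point X has camera coordinates R X + t. Camera axes: x right, y down, z forward; pixel columns grow to the right and rows downward; lengths in m; the calibration is good to about 2 mm. A picture is of the moment at which its call begins. There is no depth.
- bot.job_done(): hands the job in, once; it reports no verdict.
The state is a dict: "time": time; "joints": joint angles; "joint_vel": joint speeds; "effort": joint torques, N m; "tcp_pos": TCP position; "tcp_rot": TCP orientation; "force": force on the tool from outside, world axes, zero at the start; "moment": the same for the moment, N m; "grip_width": opening from 0.0 (shut) to 1.0 (fully open).
Only numpy, scipy, OpenCV 4.12 (cv2) and the standard library are available. Lean on these libraries where they do the work, as an engineer would, in place of code of your own. Each camera call takes 0.05 s, during which the arm holds its last target.

## Working session

There is one attempt and no reset: what is moved stays moved. The work goes in short steps, Python scripts to look and compute and a tool call to move; the robot and the scene stay as the last step left them, time stands still between calls to the robot, and variables do not carry over. Pictures are saved under pics/ and viewed, and the job is handed in when it is done.

Besides the shell and the picture viewer there is one more tool, called after "Emit:" as a command line: name --argument value ..., lists and objects as JSON in quotes. arm_command: Moves the arm, as the interface text tells. Its arguments: {"type":"object","properties":{"commands":{"type":"array"},"force":{"type":"number"}},"required":["commands"]}

```bash
mkdir -p pics; cat > h.py <<'E'
import numpy as np, cv2
from workcell import sensors, eyes, bot
def snap(n,name):
    c=eyes.camera(n); cv2.imwrite(f"pics/{name}.png",c["frame"][:,:,::-1]); 
    np.savez(f"pics/{name}.npz",f=c["frame"],K=c["intrinsics"],R=c["R"],t=c["t"]); return c
def load(name): return np.load(f"pics/{name}.npz")
def onplane(c,u,v,z):
    K,R,t=(np.array(c[k]) for k in (("K" if "K" in c else "intrinsics"),"R","t"))
    d=R.T@np.linalg.inv(K)@np.array([u,v,1.]); o=-R.T@t; return o+d*(z-o[2])/d[2]
def proj(c,X):
    K,R,t=(np.array(c[k]) for k in (("K" if "K" in c else "intrinsics"),"R","t"))
    p=K@(R@np.array(X)+t); return p[:2]/p[2]
E
python3 - <<'E'
from h import *
for n in("scene","top"):
    c=snap(n,n+"0"); print(n,np.round(-c["R"].T@c["t"],3),np.round(c["R"],2).tolist(),c["intrinsics"][0][0])
print(sensors.get_state())
E
```

```text
scene [-0.028  0.429  0.696] [[-0.51, -0.86, -0.02], [-0.6, 0.37, -0.71], [0.62, -0.35, -0.7]] 432.7047322891379
top [0.477 0.122 0.978] [[0.02, -1.0, 0.0], [-1.0, -0.02, -0.07], [0.07, 0.0, -1.0]] 365.6626580825623
{'time': 0.1, 'joints': array([ 9.95480023e-01,  5.28353225e-01,  1.43376905e+00, -1.77438674e-05,
        1.18140741e+00, -1.78500227e-01]), 'joint_vel': array([-0.00075753, -0.00259088, -0.00310729, -0.00056133, -0.00039975,
       -0.00132344]), 'effort': array([-4.45944970e-04, -4.40984452e+01, -1.77150124e+01,  6.34547300e-02,
        5.33929642e-02, -2.88906188e-05]), 'tcp_pos': array([0.24116582, 0.57588288, 0.2216834 ]), 'tcp_rot': array([-3.48829951e-04,  1.97105450e-01,  9.80381815e-01, -9.03549228e-04]), 'force': array([ 0.12968616, -0.01981438,  0.29907047]), 'moment': array([0.01838349, 0.00983192, 0.02299181]), 'grip_width': 0.9985687016538839}
```

View pics/scene0.png

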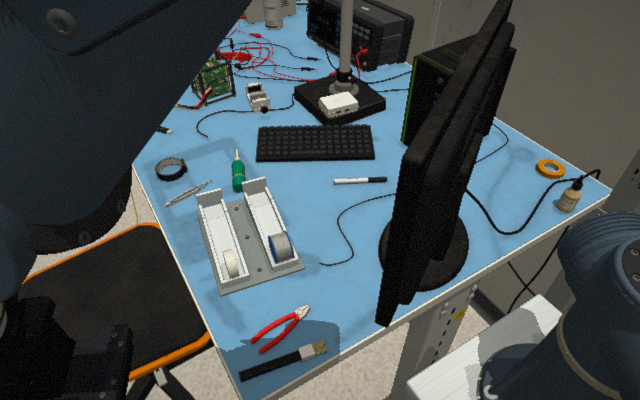

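View pics/top0.png

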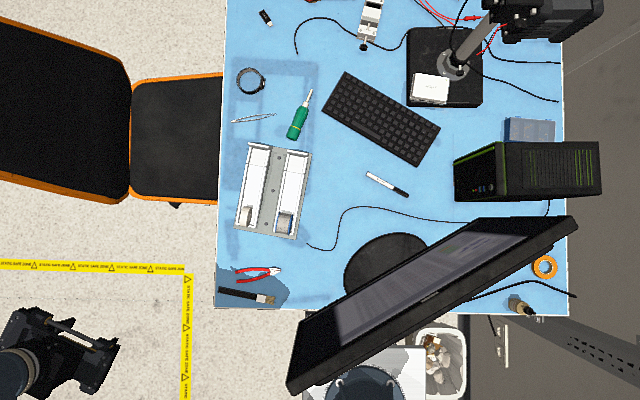

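The reel (blue flanges) is in the right-hand lane, near (285,222) in the top view and (280,247) in the scene view. The tape is in the left lane. The monitor stands between the base and the work. Zooming in to measure.

```bash
python3 - <<'E'
from h import *
t=cv2.imread("pics/top0.png"); s=cv2.imread("pics/scene0.png")
a=cv2.resize(t[130:250,220:340],(600,600),interpolation=cv2.INTER_CUBIC); cv2.imwrite("pics/topz.png",a)
a=cv2.resize(s[165:305,185:325],(600,600),interpolation=cv2.INTER_CUBIC); cv2.imwrite("pics/scz.png",a)
E
```

```text
(no output)
```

View pics/topz.png

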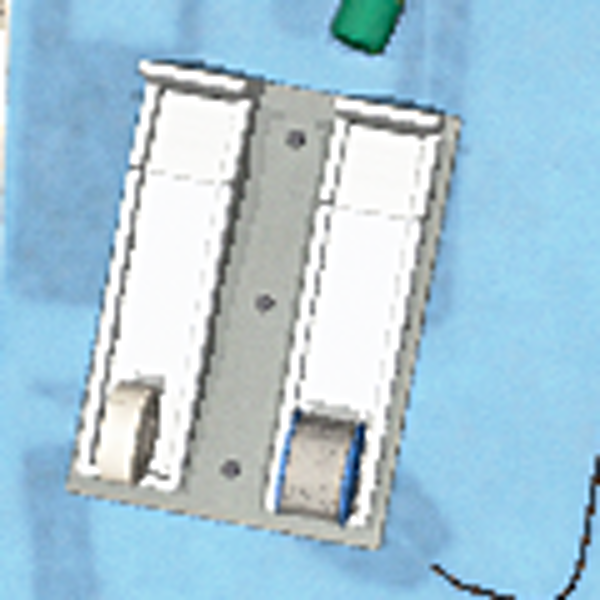

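View pics/scz.png

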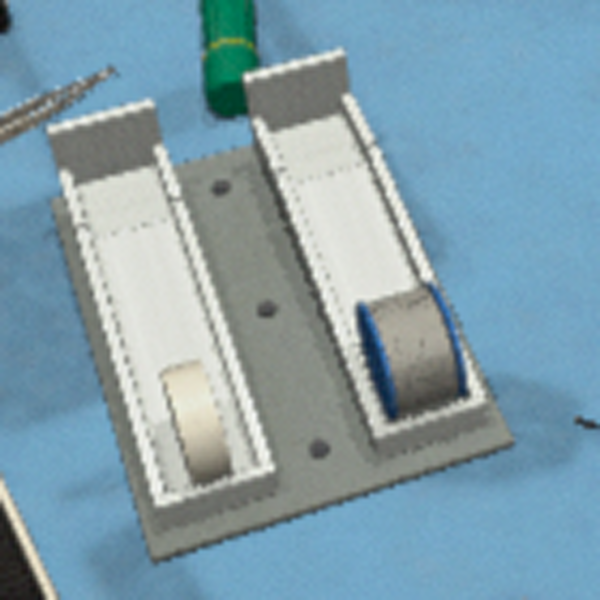

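```bash
python3 - <<'E'
from h import *
T=load("top0");S=load("scene0")
tp=lambda x,y:(219.6+x/5,129.6+y/5)
sp=lambda x,y:(184.6+x*140/600,164.6+y*140/600)
P={'BL':((70,490),(155,558)),'BR':((381,548),(513,440)),'s1':((295,139),(221,188)),'s2':((264,302),(267,309)),'s3':((231,468),(319,449))}
for k,(a,b) in P.items():
    print(k,np.round(onplane(T,*tp(*a),.006)*1e3,1),np.round(onplane(S,*sp(*b),.006)*1e3,1))
print('TR',onplane(T,*tp(460,118),.006))
# foot-lip tops
for k,z,a,b in (('lipR-left',.024,(267,508),(378,436)),('lipR-right',.024,(372,524),(485,402)),('stopRL',.066,(335,100),(245,75)),('stopRR',.066,(441,120),(345,52)),('stopLL',.066,(140,62),(50,128)),('stopLR',.066,(246,85),(153,102))):
    print(k,np.round(onplane(T,*tp(*a),z)*1e3,1),np.round(onplane(S,*sp(*b),z)*1e3,1))
E
```

```text
BL [453.9 351.3   6. ] [450.4 352.4   6. ]
BR [426.9 185.8   6. ] [423.8 187.7   6. ]
s1 [644.1 237.7   6. ] [643.1 236.5   6. ]
s2 [556.  251.6   6. ] [554.8 250.9   6. ]
s3 [467.3 266.4   6. ] [465.6 265.9   6. ]
TR [0.65744914 0.14940738 0.006     ]
lipR-left [447.2 244.4  24. ] [445.4 244.4  24. ]
lipR-right [440.1 189.6  24. ] [437.  194.2  24. ]
stopRL [654.1 211.   66. ] [652.3 210.3  66. ]
stopRR [645.1 157.3  66. ] [641.3 159.3  66. ]
stopLL [671.4 310.1  66. ] [667.4 308.6  66. ]
stopLR [660.8 256.1  66. ] [658.1 257.9  66. ]
```

```bash
python3 - <<'E'
from h import *
T=load("top0");S=load("scene0")
for n,(u,v) in (('a',(288,393)),('b',(299,320)),('right low',(577,217)),('c',(578,235))):
    for z in (0.05,.1,.2,.3,.4,.5,.55):
        X=onplane(T,u,v,z); print(n,z,np.round(X,3),np.round(proj(S,X),0))
t=cv2.imread("pics/top0.png"); s=cv2.imread("pics/scene0.png")
cv2.imwrite("pics/tm.png",cv2.resize(t[200:400,270:600],None,fx=2.4,fy=2.4))
cv2.imwrite("pics/sm.png",cv2.resize(s[0:340,340:560],None,fx=1.7,fy=1.7))
E
```

```text
a 0.05 [0.054 0.192 0.05 ] [437. 438.]
a 0.1 [0.077 0.188 0.1  ] [434. 407.]
a 0.2 [0.123 0.181 0.2  ] [429. 340.]
a 0.3 [0.168 0.173 0.3  ] [422. 262.]
a 0.4 [0.214 0.166 0.4  ] [414. 170.]
a 0.5 [0.259 0.158 0.5  ] [404.  61.]
a 0.55 [0.282 0.154 0.55 ] [399.  -2.]
b 0.05 [0.23 0.17 0.05] [373. 329.]
b 0.1 [0.243 0.167 0.1  ] [372. 305.]
b 0.2 [0.27  0.162 0.2  ] [369. 253.]
b 0.3 [0.296 0.157 0.3  ] [367. 190.]
b 0.4 [0.323 0.152 0.4  ] [363. 116.]
b 0.5 [0.35  0.147 0.5  ] [359.  25.]
b 0.55 [0.363 0.144 0.55 ] [357. -28.]
right low 0.05 [ 0.5   -0.528  0.05 ] [528. 119.]
right low 0.1 [ 0.499 -0.493  0.1  ] [526. 107.]
right low 0.2 [ 0.497 -0.423  0.2  ] [520.  78.]
right low 0.3 [ 0.494 -0.353  0.3  ] [514.  43.]
right low 0.4 [ 0.492 -0.283  0.4  ] [505.  -1.]
right low 0.5 [ 0.489 -0.213  0.5  ] [494. -57.]
right low 0.55 [ 0.488 -0.178  0.55 ] [488. -91.]
c 0.05 [ 0.455 -0.53   0.05 ] [543. 128.]
c 0.1 [ 0.456 -0.495  0.1  ] [541. 115.]
c 0.2 [ 0.459 -0.424  0.2  ] [535.  85.]
c 0.3 [ 0.461 -0.354  0.3  ] [527.  49.]
c 0.4 [ 0.463 -0.284  0.4  ] [518.   4.]
c 0.5 [ 0.466 -0.214  0.5  ] [506. -53.]
c 0.55 [ 0.467 -0.179  0.55 ] [499. -89.]
```

View pics/tm.png

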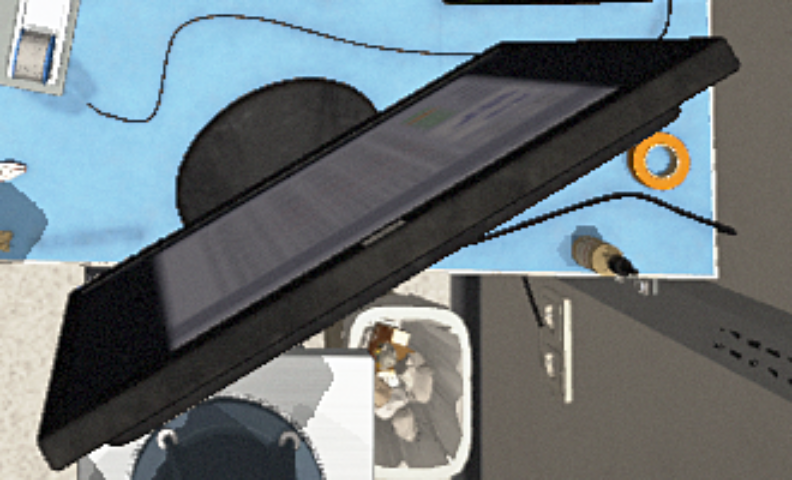

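View pics/sm.png

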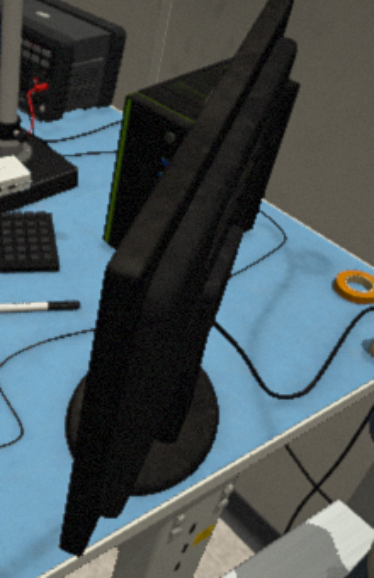

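```bash
cat >> h.py <<'E'
C=np.array([.5557,.2507,0]); YAW=-.161
c_,s_=np.cos(YAW),np.sin(YAW); RR=np.array([[c_,-s_,0],[s_,c_,0],[0,0,1]])
def W(p): return C+RR@(np.array(p)/1e3)
E
python3 - <<'E'
from h import *
for nm,(x0,y0,w,k) in (("top0",(220,130,120,5)),("scene0",(185,165,140,600/140))):
    c=load(nm); im=cv2.cvtColor(c["f"],cv2.COLOR_RGB2BGR)
    a=cv2.resize(im[y0:y0+w,x0:x0+w],(600,600),interpolation=cv2.INTER_CUBIC)
    def pt(p,col):
        u,v=proj(c,W(p)); cv2.circle(a,(int((u-x0+.5)*k),int((v-y0+.5)*k)),2,col,-1)
    for y in (-68,-32):
        for th in np.arange(0,6.28,.3): pt((-76+28*np.cos(th),y,43+28*np.sin(th)),(0,0,255))
    for y in (-77,-23,23,77): pt((100,y,66),(0,160,0)); pt((-106,y,24),(0,160,0))
    for x in(-118,118):
        for y in(-85,85): pt((x,y,6),(255,0,255))
    cv2.imwrite(f"pics/ov_{nm}.png",a)
print(W((-122,-50,0)),W((-76,-50,43)))
E
python3 -c "
import cv2,numpy as np
cv2.imwrite('pics/ov.png',cv2.resize(np.hstack([cv2.imread('pics/ov_top0.png')[50:,50:500],cv2.imread('pics/ov_scene0.png')[50:,30:530]]),(800,463)))"
```

```text
[0.4272625  0.22090388 0.        ] [0.4726676  0.21352983 0.043     ]
```

View pics/ov.png

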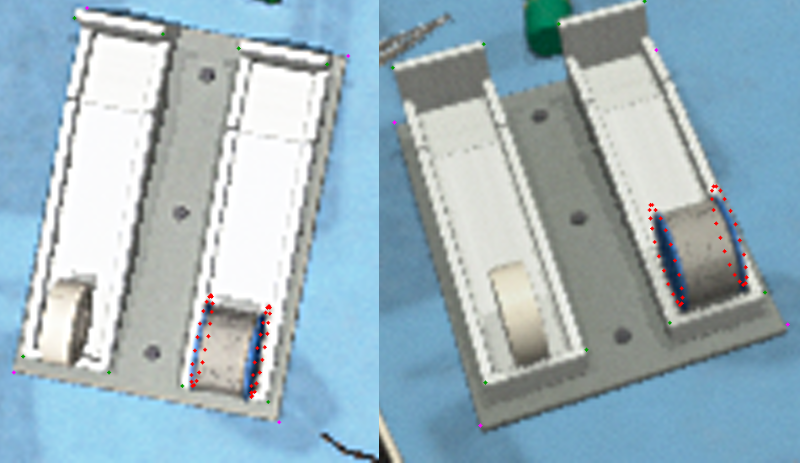

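Emit:
arm_command --commands '[{"dx": 10,"dy": -20,"dz": 0,"wz": 0.02,"grip": 0.63},{"dx": 30,"dy": -55,"dz": 5,"wz": 0.05,"grip": 0.63},{"dx": 50,"dy": -95,"dz": 5,"wz": 0.08,"grip": 0.63},{"dx": 70,"dy": -135,"dz": 5,"wz": 0.11,"grip": 0.63},{"dx": 90,"dy": -175,"dz": 5,"wz": 0.14,"grip": 0.63},{"dx": 110,"dy": -215,"dz": 5,"wz": 0.17,"grip": 0.63},{"dx": 130,"dy": -255,"dz": 5,"wz": 0.2,"grip": 0.63},{"dx": 150,"dy": -295,"dz": 0,"wz": 0.22,"grip": 0.63},{"dx": 168,"dy": -330,"dz": 0,"wz": 0.236,"grip": 0.63},{"dx": 182,"dy": -355,"dz": 0,"wz": 0.236,"grip": 0.63},{"dx": 182,"dy": -355,"dz": 0,"wz": 0.236,"grip": 0.63},{"dx": 182,"dy": -355,"dz": 0,"wz": 0.236,"grip": 0.63}]'

```text
validation failed for argument at $.co...
```

```bash
python3 - <<'E'
from h import *
st=sensors.get_state(); print({k:np.round(st[k],4) for k in ("time","joints","tcp_pos","tcp_rot","force","grip_width")})
print('rack frame',np.round(RR.T@(st["tcp_pos"]-C)*1e3,1))
a=snap("scene","s1")["frame"]; b=snap("top","t1")["frame"]
cv2.imwrite("pics/v1.png",np.vstack([a[60:340,150:550],b[100:300,150:550]])[:,:,::-1])
E
```

```text
{'time': np.float64(0.1), 'joints': array([ 0.9955,  0.5284,  1.4338, -0.    ,  1.1814, -0.1785]), 'tcp_pos': array([0.2412, 0.5759, 0.2217]), 'tcp_rot': array([-3.000e-04,  1.971e-01,  9.804e-01, -9.000e-04]), 'force': array([ 0.1297, -0.0198,  0.2991]), 'grip_width': np.float64(0.9986)}
rack frame [-362.6  270.6  221.7]
```

View pics/v1.png

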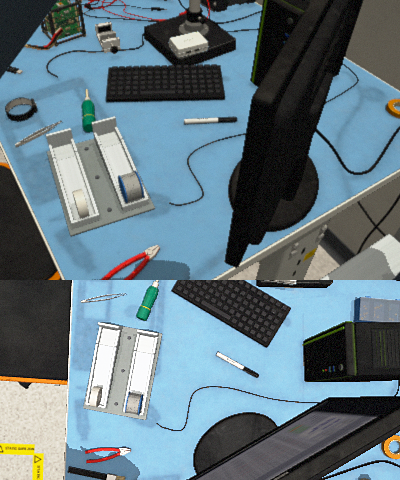

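The call was refused at validation and nothing moved. I'll retry with every key present.

Emit:
arm_command --commands '[{"dx": 10,"dy": -20,"dz": 0,"wx": 0,"wy": 0,"wz": 0.02,"grip": 0.63},{"dx": 30,"dy": -55,"dz": 5,"wx": 0,"wy": 0,"wz": 0.05,"grip": 0.63},{"dx": 50,"dy": -95,"dz": 5,"wx": 0,"wy": 0,"wz": 0.08,"grip": 0.63},{"dx": 70,"dy": -135,"dz": 5,"wx": 0,"wy": 0,"wz": 0.11,"grip": 0.63},{"dx": 90,"dy": -175,"dz": 5,"wx": 0,"wy": 0,"wz": 0.14,"grip": 0.63},{"dx": 110,"dy": -215,"dz": 5,"wx": 0,"wy": 0,"wz": 0.17,"grip": 0.63},{"dx": 130,"dy": -255,"dz": 5,"wx": 0,"wy": 0,"wz": 0.2,"grip": 0.63},{"dx": 150,"dy": -295,"dz": 0,"wx": 0,"wy": 0,"wz": 0.22,"grip": 0.63},{"dx": 168,"dy": -330,"dz": 0,"wx": 0,"wy": 0,"wz": 0.236,"grip": 0.63},{"dx": 182,"dy": -355,"dz": 0,"wx": 0,"wy": 0,"wz": 0.236,"grip": 0.63},{"dx": 182,"dy": -355,"dz": 0,"wx": 0,"wy": 0,"wz": 0.236,"grip": 0.63}]'

```text
time: 1.3
tcp_pos: [0.4255, 0.2188, 0.2226]
tcp_rot: [0.001, 0.083, 0.997, -0.0]
force: [0.2, 0.6, 0.6]
grip_width: 0.194
```

```bash
python3 - <<'E'
from h import *
st=sensors.get_state(); print({k:np.round(st[k],4) for k in ("time","joints","tcp_pos","tcp_rot","force","grip_width")})
print('rack frame',np.round(RR.T@(st["tcp_pos"]-C)*1e3,1))
a=snap("scene","s2")["frame"]; b=snap("top","t2")["frame"]
cv2.imwrite("pics/v2.png",np.hstack([a[:,100:500],b[:,180:580]])[:,:,::-1])
E
```

```text
{'time': np.float64(1.3), 'joints': array([ 2.4150e-01,  3.3100e-01,  1.7905e+00, -1.1000e-03,  1.0190e+00,
       -1.1631e+00]), 'tcp_pos': array([0.4255, 0.2188, 0.2226]), 'tcp_rot': array([ 7.000e-04,  8.270e-02,  9.966e-01, -3.000e-04]), 'force': array([0.1882, 0.6005, 0.6156]), 'grip_width': np.float64(0.1938)}
rack frame [-123.4  -52.3  222.6]
```

View pics/v2.png

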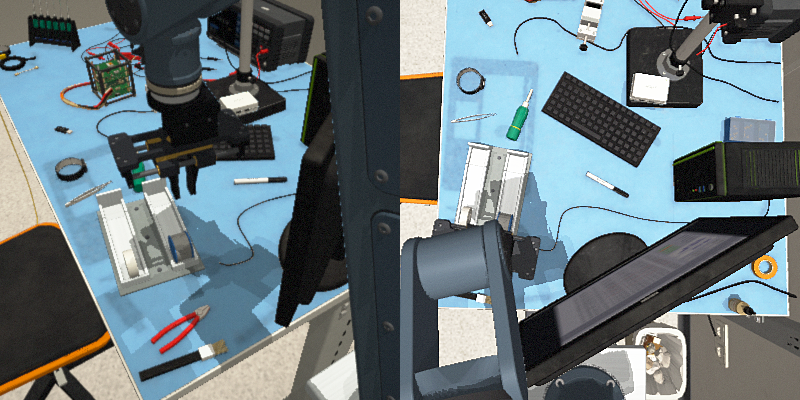

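Emit:
arm_command --commands '[{"dx": 0,"dy": 0,"dz": -15,"wx": 0,"wy": 0,"wz": 0,"grip": 0.63},{"dx": 0,"dy": 0,"dz": -40,"wx": 0,"wy": 0,"wz": 0,"grip": 0.63},{"dx": 0,"dy": 0,"dz": -70,"wx": 0,"wy": 0,"wz": 0,"grip": 0.63},{"dx": 0,"dy": 0,"dz": -100,"wx": 0,"wy": 0,"wz": 0,"grip": 0.63},{"dx": 0,"dy": 0,"dz": -130,"wx": 0,"wy": 0,"wz": 0,"grip": 0.63},{"dx": 0,"dy": 0,"dz": -150,"wx": 0,"wy": 0,"wz": 0,"grip": 0.63},{"dx": 0,"dy": 0,"dz": -160,"wx": 0,"wy": 0,"wz": 0,"grip": 0.63},{"dx": 0,"dy": 0,"dz": -165,"wx": 0,"wy": 0,"wz": 0,"grip": 0.63},{"dx": 0,"dy": 0,"dz": -165,"wx": 0,"wy": 0,"wz": 0,"grip": 0.63},{"dx": 0,"dy": 0,"dz": -165,"wx": 0,"wy": 0,"wz": 0,"grip": 0.63}]'

```text
time: 2.4
tcp_pos: [0.424, 0.2219, 0.0583]
tcp_rot: [0.001, 0.08, 0.997, 0.0]
force: [-0.6, 0.1, 0.6]
grip_width: 0.187
```

```bash
cat > look.py <<'E'
import sys
from h import *
n=sys.argv[1]
st=sensors.get_state(); print({k:np.round(st[k],4) for k in ("time","tcp_pos","tcp_rot","force","grip_width")})
print('rack frame',np.round(RR.T@(st["tcp_pos"]-C)*1e3,1))
a=snap("scene","s"+n)["frame"]; b=snap("top","t"+n)["frame"]
a=cv2.resize(a[160:310,180:330],(450,450),interpolation=cv2.INTER_CUBIC); b=cv2.resize(b[130:280,220:330],(330,450),interpolation=cv2.INTER_CUBIC)
cv2.imwrite(f"pics/v{n}.png",np.hstack([a,b])[:,:,::-1])
E
python3 look.py 3
```

```text
{'time': np.float64(2.4), 'tcp_pos': array([0.424 , 0.2219, 0.0583]), 'tcp_rot': array([8.000e-04, 8.010e-02, 9.968e-01, 3.000e-04]), 'force': array([-0.6207,  0.0799,  0.575 ]), 'grip_width': np.float64(0.1875)}
rack frame [-125.4  -49.5   58.3]
```

View pics/v3.png

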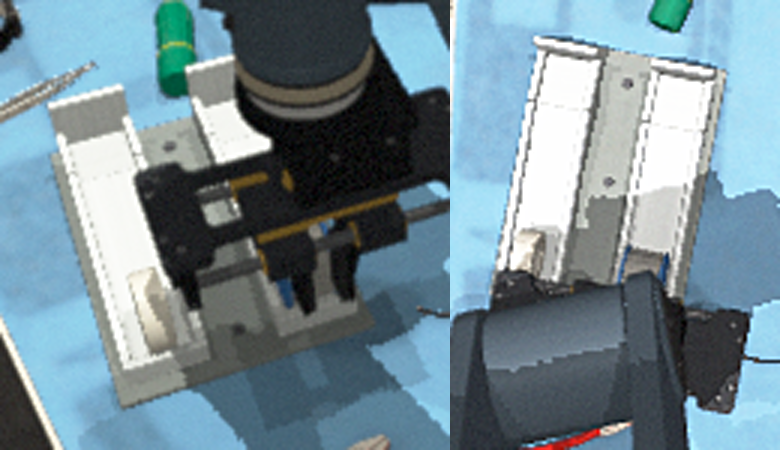

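Emit:
arm_command --commands '[{"dx": 0,"dy": 0,"dz": -8,"wx": 0,"wy": 0,"wz": 0,"grip": 0.63},{"dx": 0,"dy": 0,"dz": -16,"wx": 0,"wy": 0,"wz": 0,"grip": 0.63},{"dx": 0,"dy": 0,"dz": -23,"wx": 0,"wy": 0,"wz": 0,"grip": 0.63},{"dx": 0,"dy": 0,"dz": -23,"wx": 0,"wy": 0,"wz": 0,"grip": 0.63},{"dx": 2,"dy": -0.3,"dz": -23,"wx": 0,"wy": 0,"wz": 0,"grip": 0.63},{"dx": 4,"dy": -0.6,"dz": -23,"wx": 0,"wy": 0,"wz": 0,"grip": 0.63},{"dx": 6,"dy": -1,"dz": -23,"wx": 0,"wy": 0,"wz": 0,"grip": 0.63},{"dx": 8,"dy": -1.3,"dz": -23,"wx": 0,"wy": 0,"wz": 0,"grip": 0.63},{"dx": 10,"dy": -1.6,"dz": -23,"wx": 0,"wy": 0,"wz": 0,"grip": 0.63}]'

```text
time: 3.4
tcp_pos: [0.4333, 0.2198, 0.0347]
tcp_rot: [-0.0, 0.08, 0.997, -0.0]
force: [-1.3, -0.4, 0.4]
grip_width: 0.189
```

Emit:
arm_command --commands '[{"dx": 2,"dy": -0.3,"dz": 0.1,"wx": 0,"wy": 0,"wz": 0,"grip": 0.63},{"dx": 4,"dy": -0.6,"dz": 0.3,"wx": 0,"wy": 0,"wz": 0,"grip": 0.63},{"dx": 6,"dy": -1,"dz": 0.6,"wx": 0,"wy": 0,"wz": 0,"grip": 0.63},{"dx": 8,"dy": -1.3,"dz": 0.8,"wx": 0,"wy": 0,"wz": 0,"grip": 0.63},{"dx": 10,"dy": -1.6,"dz": 1,"wx": 0,"wy": 0,"wz": 0,"grip": 0.63},{"dx": 12,"dy": -2,"dz": 1.3,"wx": 0,"wy": 0,"wz": 0,"grip": 0.63},{"dx": 14,"dy": -2.3,"dz": 1.5,"wx": 0,"wy": 0,"wz": 0,"grip": 0.63},{"dx": 16,"dy": -2.6,"dz": 1.8,"wx": 0,"wy": 0,"wz": 0,"grip": 0.63},{"dx": 18,"dy": -2.9,"dz": 2,"wx": 0,"wy": 0,"wz": 0,"grip": 0.63},{"dx": 20,"dy": -3.2,"dz": 2.3,"wx": 0,"wy": 0,"wz": 0,"grip": 0.63}]'

```text
time: 4.4
tcp_pos: [0.4537, 0.2166, 0.0369]
tcp_rot: [-0.0, 0.08, 0.997, -0.0]
force: [-1.8, -0.4, 0.6]
grip_width: 0.185
```

```bash
python3 look.py 4
```

```text
{'time': np.float64(4.4), 'tcp_pos': array([0.4537, 0.2166, 0.0369]), 'tcp_rot': array([-0.    ,  0.0803,  0.9968, -0.    ]), 'force': array([-1.7557, -0.3736,  0.6402]), 'grip_width': np.float64(0.1849)}
rack frame [-95.3 -50.   36.9]
```

View pics/v4.png

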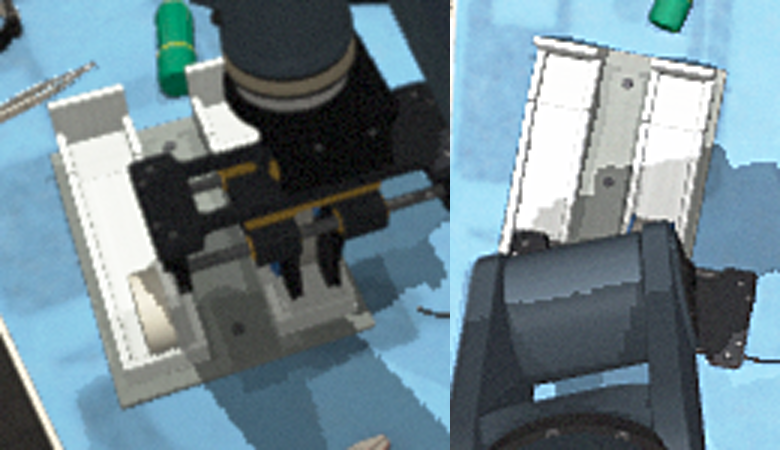

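Emit:
arm_command --commands '[{"dx": 2.5,"dy": -0.4,"dz": 0.3,"wx": 0,"wy": 0,"wz": 0,"grip": 0.63},{"dx": 5,"dy": -0.8,"dz": 0.6,"wx": 0,"wy": 0,"wz": 0,"grip": 0.63},{"dx": 7.5,"dy": -1.2,"dz": 0.9,"wx": 0,"wy": 0,"wz": 0,"grip": 0.63},{"dx": 10,"dy": -1.6,"dz": 1.2,"wx": 0,"wy": 0,"wz": 0,"grip": 0.63},{"dx": 12.5,"dy": -2,"dz": 1.6,"wx": 0,"wy": 0,"wz": 0,"grip": 0.63},{"dx": 15,"dy": -2.4,"dz": 1.9,"wx": 0,"wy": 0,"wz": 0,"grip": 0.63},{"dx": 17.5,"dy": -2.8,"dz": 2.2,"wx": 0,"wy": 0,"wz": 0,"grip": 0.63},{"dx": 20,"dy": -3.2,"dz": 2.5,"wx": 0,"wy": 0,"wz": 0,"grip": 0.63},{"dx": 22.5,"dy": -3.6,"dz": 2.8,"wx": 0,"wy": 0,"wz": 0,"grip": 0.63},{"dx": 25,"dy": -4.1,"dz": 3.1,"wx": 0,"wy": 0,"wz": 0,"grip": 0.63},{"dx": 27.5,"dy": -4.5,"dz": 3.4,"wx": 0,"wy": 0,"wz": 0,"grip": 0.63},{"dx": 30,"dy": -4.9,"dz": 3.7,"wx": 0,"wy": 0,"wz": 0,"grip": 0.63}]'

```text
time: 5.7
tcp_pos: [0.4837, 0.2117, 0.0406]
tcp_rot: [-0.0, 0.08, 0.997, -0.0]
force: [-1.0, 0.2, -0.4]
grip_width: 0.185
```

Emit:
arm_command --commands '[{"dx": 2.5,"dy": -0.4,"dz": 0.3,"wx": 0,"wy": 0,"wz": 0,"grip": 0.63},{"dx": 5,"dy": -0.8,"dz": 0.6,"wx": 0,"wy": 0,"wz": 0,"grip": 0.63},{"dx": 7.5,"dy": -1.2,"dz": 0.9,"wx": 0,"wy": 0,"wz": 0,"grip": 0.63},{"dx": 10,"dy": -1.6,"dz": 1.2,"wx": 0,"wy": 0,"wz": 0,"grip": 0.63},{"dx": 12.5,"dy": -2,"dz": 1.6,"wx": 0,"wy": 0,"wz": 0,"grip": 0.63},{"dx": 15,"dy": -2.4,"dz": 1.9,"wx": 0,"wy": 0,"wz": 0,"grip": 0.63},{"dx": 17.5,"dy": -2.8,"dz": 2.2,"wx": 0,"wy": 0,"wz": 0,"grip": 0.63},{"dx": 20,"dy": -3.2,"dz": 2.5,"wx": 0,"wy": 0,"wz": 0,"grip": 0.63},{"dx": 22.5,"dy": -3.6,"dz": 2.8,"wx": 0,"wy": 0,"wz": 0,"grip": 0.63},{"dx": 25,"dy": -4.1,"dz": 3.1,"wx": 0,"wy": 0,"wz": 0,"grip": 0.63},{"dx": 27.5,"dy": -4.5,"dz": 3.4,"wx": 0,"wy": 0,"wz": 0,"grip": 0.63},{"dx": 30,"dy": -4.9,"dz": 3.7,"wx": 0,"wy": 0,"wz": 0,"grip": 0.63}]'

```text
time: 6.9
tcp_pos: [0.5137, 0.2068, 0.0443]
tcp_rot: [-0.0, 0.08, 0.997, -0.0]
force: [-1.1, -0.3, 1.2]
grip_width: 0.187
```

```bash
python3 look.py 5
```

```text
{'time': np.float64(6.9), 'tcp_pos': array([0.5137, 0.2068, 0.0443]), 'tcp_rot': array([-0.    ,  0.0803,  0.9968, -0.    ]), 'force': array([-1.0675, -0.2749,  1.2279]), 'grip_width': np.float64(0.1874)}
rack frame [-34.4 -50.1  44.3]
```

View pics/v5.png

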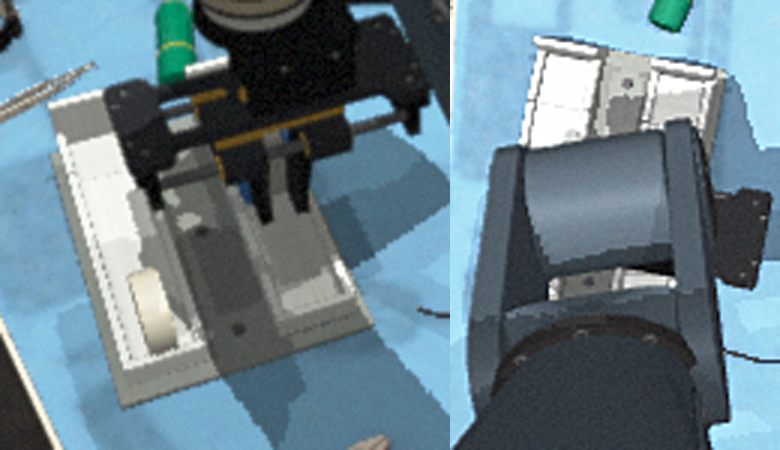

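Emit:
arm_command --commands '[{"dx": 2.5,"dy": -0.4,"dz": 0.3,"wx": 0,"wy": 0,"wz": 0,"grip": 0.63},{"dx": 5,"dy": -0.8,"dz": 0.6,"wx": 0,"wy": 0,"wz": 0,"grip": 0.63},{"dx": 7.5,"dy": -1.2,"dz": 0.9,"wx": 0,"wy": 0,"wz": 0,"grip": 0.63},{"dx": 10,"dy": -1.6,"dz": 1.2,"wx": 0,"wy": 0,"wz": 0,"grip": 0.63},{"dx": 12.5,"dy": -2,"dz": 1.6,"wx": 0,"wy": 0,"wz": 0,"grip": 0.63},{"dx": 15,"dy": -2.4,"dz": 1.9,"wx": 0,"wy": 0,"wz": 0,"grip": 0.63},{"dx": 17.5,"dy": -2.8,"dz": 2.2,"wx": 0,"wy": 0,"wz": 0,"grip": 0.63},{"dx": 20,"dy": -3.2,"dz": 2.5,"wx": 0,"wy": 0,"wz": 0,"grip": 0.63},{"dx": 22.5,"dy": -3.6,"dz": 2.8,"wx": 0,"wy": 0,"wz": 0,"grip": 0.63},{"dx": 25,"dy": -4.1,"dz": 3.1,"wx": 0,"wy": 0,"wz": 0,"grip": 0.63},{"dx": 27.5,"dy": -4.5,"dz": 3.4,"wx": 0,"wy": 0,"wz": 0,"grip": 0.63},{"dx": 30,"dy": -4.9,"dz": 3.7,"wx": 0,"wy": 0,"wz": 0,"grip": 0.63}]'

```text
time: 8.2
tcp_pos: [0.5437, 0.2019, 0.048]
tcp_rot: [0.0, 0.08, 0.997, 0.0]
force: [-2.1, -0.5, 0.8]
grip_width: 0.181
```

Emit:
arm_command --commands '[{"dx": 2,"dy": -0.3,"dz": 0.2,"wx": 0,"wy": 0,"wz": 0,"grip": 0.63},{"dx": 4,"dy": -0.6,"dz": 0.5,"wx": 0,"wy": 0,"wz": 0,"grip": 0.63},{"dx": 6,"dy": -1,"dz": 0.7,"wx": 0,"wy": 0,"wz": 0,"grip": 0.63},{"dx": 8,"dy": -1.3,"dz": 1,"wx": 0,"wy": 0,"wz": 0,"grip": 0.63},{"dx": 10,"dy": -1.6,"dz": 1.2,"wx": 0,"wy": 0,"wz": 0,"grip": 0.63},{"dx": 12,"dy": -2,"dz": 1.5,"wx": 0,"wy": 0,"wz": 0,"grip": 0.63},{"dx": 14,"dy": -2.3,"dz": 1.7,"wx": 0,"wy": 0,"wz": 0,"grip": 0.63},{"dx": 16,"dy": -2.6,"dz": 2,"wx": 0,"wy": 0,"wz": 0,"grip": 0.63},{"dx": 18,"dy": -2.9,"dz": 2.2,"wx": 0,"wy": 0,"wz": 0,"grip": 0.63},{"dx": 20,"dy": -3.2,"dz": 2.4,"wx": 0,"wy": 0,"wz": 0,"grip": 0.63}]'

```text
time: 9.2
tcp_pos: [0.5642, 0.1987, 0.0504]
tcp_rot: [0.001, 0.08, 0.997, 0.0]
force: [-0.1, 0.2, -0.1]
grip_width: 0.181
```

```bash
python3 look.py 6
```

```text
{'time': np.float64(9.2), 'tcp_pos': array([0.5642, 0.1987, 0.0504]), 'tcp_rot': array([5.000e-04, 8.030e-02, 9.968e-01, 1.000e-04]), 'force': array([-0.1308,  0.2215, -0.0899]), 'grip_width': np.float64(0.1813)}
rack frame [ 16.7 -50.   50.4]
```

View pics/v6.png

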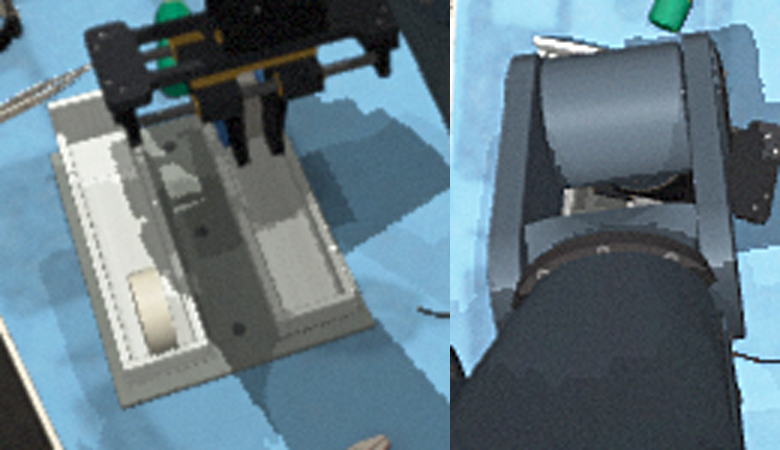

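Emit:
arm_command --commands '[{"dx": 1.5,"dy": -0.2,"dz": 0.1,"wx": 0,"wy": 0,"wz": 0,"grip": 0.63},{"dx": 3,"dy": -0.5,"dz": 0.2,"wx": 0,"wy": 0,"wz": 0,"grip": 0.63},{"dx": 4.5,"dy": -0.7,"dz": 0.3,"wx": 0,"wy": 0,"wz": 0,"grip": 0.63},{"dx": 6,"dy": -1,"dz": 0.3,"wx": 0,"wy": 0,"wz": 0,"grip": 0.63},{"dx": 7.5,"dy": -1.2,"dz": 0.3,"wx": 0,"wy": 0,"wz": 0,"grip": 0.63},{"dx": 9,"dy": -1.5,"dz": 0.3,"wx": 0,"wy": 0,"wz": 0,"grip": 0.63},{"dx": 10.5,"dy": -1.7,"dz": 0.3,"wx": 0,"wy": 0,"wz": 0,"grip": 0.63},{"dx": 12,"dy": -2,"dz": 0.3,"wx": 0,"wy": 0,"wz": 0,"grip": 0.63},{"dx": 13.5,"dy": -2.2,"dz": 0.3,"wx": 0,"wy": 0,"wz": 0,"grip": 0.63},{"dx": 15,"dy": -2.4,"dz": 0.3,"wx": 0,"wy": 0,"wz": 0,"grip": 0.63},{"dx": 15,"dy": -2.4,"dz": 0.3,"wx": 0,"wy": 0,"wz": 0,"grip": 0.63},{"dx": 15,"dy": -2.4,"dz": 0.3,"wx": 0,"wy": 0,"wz": 0,"grip": 0.63}]'

```text
time: 10.5
tcp_pos: [0.5779, 0.1963, 0.0505]
tcp_rot: [-0.001, 0.08, 0.997, -0.0]
force: [-1.0, 0.2, -0.1]
grip_width: 0.187
```

```bash
python3 look.py 7
```

```text
{'time': np.float64(10.5), 'tcp_pos': array([0.5779, 0.1963, 0.0505]), 'tcp_rot': array([-6.000e-04,  8.030e-02,  9.968e-01, -1.000e-04]), 'force': array([-0.9814,  0.223 , -0.0876]), 'grip_width': np.float64(0.187)}
rack frame [ 30.6 -50.1  50.5]
```

View pics/v7.png

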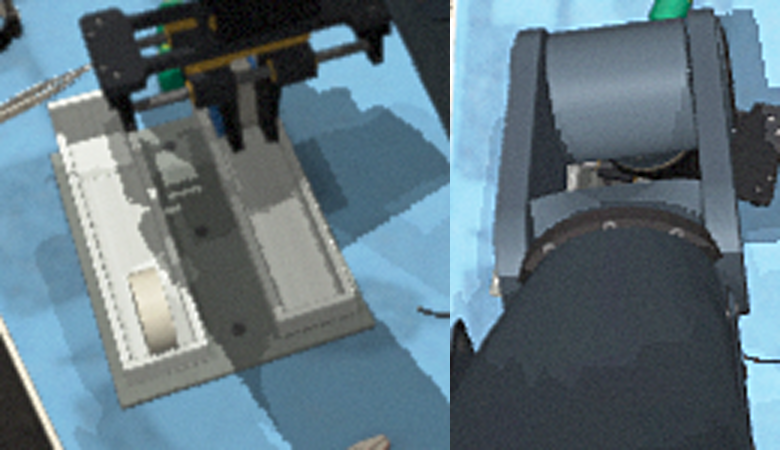

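Emit:
arm_command --commands '[{"dx": 1,"dy": -0.2,"dz": 0,"wx": 0,"wy": 0,"wz": 0,"grip": 0.63},{"dx": 1,"dy": -0.2,"dz": 0,"wx": 0,"wy": 0,"wz": 0,"grip": 0.63}]'

```text
time: 10.8
tcp_pos: [0.578, 0.1963, 0.0505]
tcp_rot: [-0.002, 0.08, 0.997, -0.0]
force: [-4.2, 0.8, 3.4]
grip_width: 0.184
```

```bash
python3 - <<'E'
from h import *
c=load("s7"); im=cv2.cvtColor(c["f"],cv2.COLOR_RGB2BGR)
a=cv2.resize(im[160:240,220:300],(640,640),interpolation=cv2.INTER_CUBIC)
for xc,col in ((72,(0,0,255)),(66,(0,255,0))):
  for y in (-68,-32):
    for th in np.arange(0,6.28,.2):
        u,v=proj(c,W((xc+28*np.cos(th),y,58+28*np.sin(th)))); cv2.circle(a,(int((u-219.5)*8),int((v-159.5)*8)),1,col,-1)
cv2.imwrite("pics/z7.png",a[:,:600][:600])
E
```

```text
(no output)
```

View pics/z7.png

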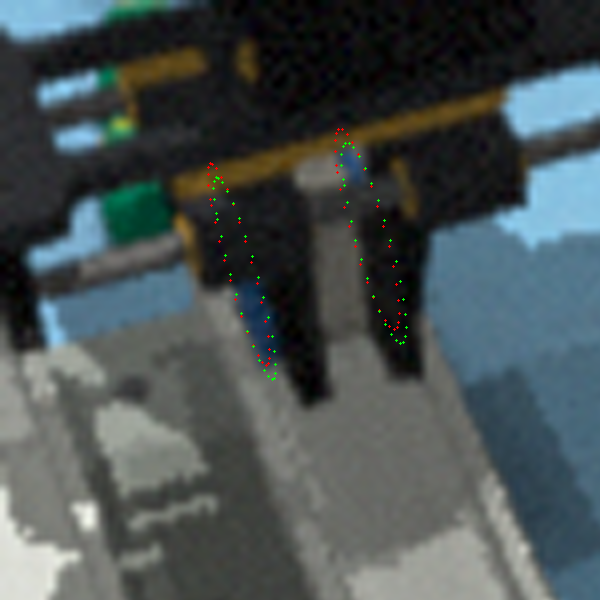

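The force rises sharply here, so the reel is against the stop. Backing off and lifting clear.

Emit:
arm_command --commands '[{"dx": -2,"dy": 0.3,"dz": 0,"wx": 0,"wy": 0,"wz": 0,"grip": 0.63},{"dx": -5,"dy": 0.8,"dz": 0,"wx": 0,"wy": 0,"wz": 0,"grip": 0.63},{"dx": -10,"dy": 1.6,"dz": 0,"wx": 0,"wy": 0,"wz": 0,"grip": 0.63},{"dx": -18,"dy": 3,"dz": 0,"wx": 0,"wy": 0,"wz": 0,"grip": 0.63},{"dx": -25,"dy": 4,"dz": 5,"wx": 0,"wy": 0,"wz": 0,"grip": 0.63},{"dx": -30,"dy": 5,"dz": 20,"wx": 0,"wy": 0,"wz": 0,"grip": 0.63},{"dx": -30,"dy": 5,"dz": 45,"wx": 0,"wy": 0,"wz": 0,"grip": 0.63},{"dx": -30,"dy": 5,"dz": 80,"wx": 0,"wy": 0,"wz": 0,"grip": 0.63},{"dx": -30,"dy": 5,"dz": 120,"wx": 0,"wy": 0,"wz": 0,"grip": 0.63},{"dx": -30,"dy": 5,"dz": 155,"wx": 0,"wy": 0,"wz": 0,"grip": 0.63},{"dx": -30,"dy": 5,"dz": 170,"wx": 0,"wy": 0,"wz": 0,"grip": 0.63},{"dx": -30,"dy": 5,"dz": 170,"wx": 0,"wy": 0,"wz": 0,"grip": 0.63}]'

```text
time: 12.0
tcp_pos: [0.5513, 0.2016, 0.225]
tcp_rot: [0.004, 0.08, 0.997, 0.001]
force: [0.6, 0.5, 0.4]
grip_width: 0.186
```

Emit:
arm_command --commands '[{"dx": -15,"dy": 20,"dz": 0,"wx": 0,"wy": 0,"wz": 0,"grip": 0.63},{"dx": -40,"dy": 55,"dz": 0,"wx": 0,"wy": 0,"wz": 0,"grip": 0.63},{"dx": -65,"dy": 90,"dz": 0,"wx": 0,"wy": 0,"wz": 0,"grip": 0.63},{"dx": -95,"dy": 125,"dz": 0,"wx": 0,"wy": 0,"wz": 0,"grip": 0.63},{"dx": -125,"dy": 160,"dz": 0,"wx": 0,"wy": 0,"wz": 0,"grip": 0.63},{"dx": -155,"dy": 195,"dz": 0,"wx": 0,"wy": 0,"wz": 0,"grip": 0.63},{"dx": -185,"dy": 230,"dz": 0,"wx": 0,"wy": 0,"wz": 0,"grip": 0.63},{"dx": -215,"dy": 265,"dz": 0,"wx": 0,"wy": 0,"wz": 0,"grip": 0.63},{"dx": -240,"dy": 300,"dz": 0,"wx": 0,"wy": 0,"wz": 0,"grip": 0.63},{"dx": -255,"dy": 325,"dz": 0,"wx": 0,"wy": 0,"wz": 0,"grip": 0.63},{"dx": -255,"dy": 325,"dz": 0,"wx": 0,"wy": 0,"wz": 0,"grip": 0.63},{"dx": -255,"dy": 325,"dz": 0,"wx": 0,"wy": 0,"wz": 0,"grip": 0.63}]'

```text
time: 13.2
tcp_pos: [0.2934, 0.5256, 0.2196]
tcp_rot: [-0.0, 0.079, 0.997, -0.001]
force: [0.5, -0.5, -0.5]
grip_width: 0.187
```

```bash
python3 look.py 8; python3 - <<'E'
import cv2,numpy as np
a=cv2.imread("pics/s0.png") if 0 else cv2.imread("pics/scene0.png"); b=cv2.imread("pics/s8.png")
c=cv2.imread("pics/top0.png"); d=cv2.imread("pics/t8.png")
cv2.imwrite("pics/cmp.png",np.hstack([b[100:400,120:440],d[60:360,180:500]]))
E
```

```text
{'time': np.float64(13.2), 'tcp_pos': array([0.2934, 0.5256, 0.2196]), 'tcp_rot': array([-4.000e-04,  7.940e-02,  9.968e-01, -1.200e-03]), 'force': array([ 0.549 , -0.5156, -0.4898]), 'grip_width': np.float64(0.1867)}
rack frame [-302.9  229.3  219.6]
```

View pics/v8.png

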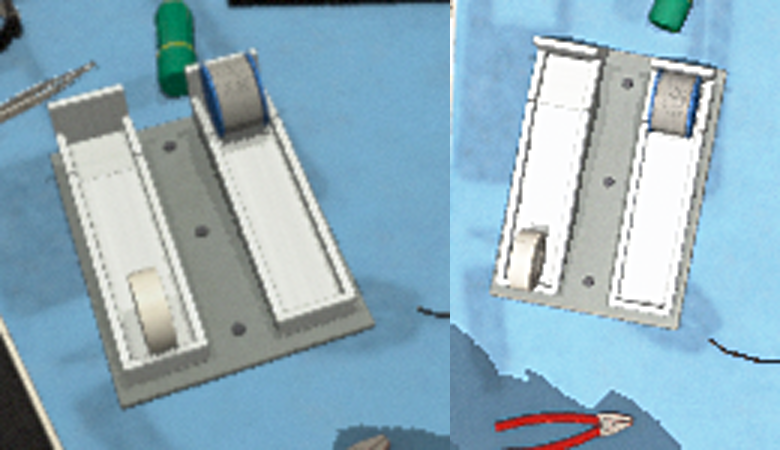

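View pics/cmp.png

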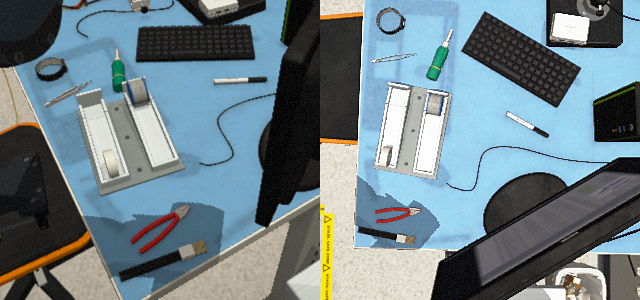

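The reel sits in the seat against the stop, the tape and tools haven't moved, and the hand is clear.

```bash
python3 -c "
from workcell import bot; print(bot.job_done())"
```

```text
the job is handed in; nothing more can be done
None
```

The solder reel is in the seat against the upright stop of the right-hand lane, and the job was handed in at about 13 s of the 40 s allowed.

**How it was done:** I set the fingers about 16 mm apart behind the reel. I pushed it slowly (15–25 mm/s) up the slope and over the crest, with 1 to 2 N on the fingertips. I kept going until the force rose to about 4 N without further movement, which showed it was against the stop. Then I backed off, lifted and moved the hand away.

**Last checks:** After the hand withdrew, both camera views showed the reel in the seat. The tape is still at the foot of its lane, and the cutters, marker and tweezers show no visible change. The hand is well clear of everything, and the measured force is down to noise.

**Problems:**
- The first move call was refused because I left out some keys; nothing moved.
- My first reel estimate looked up to about 4 mm off at one edge of its outline, which was within the clearance I left.
- During the push the arm hid most of the reel, so I followed it by force, finger position and glimpses of its flanges.

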